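# Free the jammed liner of the bench offcuts bin

## Task

The orange liner pot of the offcuts bin is jammed in its weighted grey holder. Take it by the rim that stands proud of the holder and draw it up while giving it a good twist, so that it comes away and the holder stays down between its aluminium brackets. Then set it down, without dropping it, upright on the floor of the blue scrap tray in the free space beside the grey liner, its metal offcuts still inside; let go, and leave everything else as it is.

Things in the scene. Friction and masses are not known exactly. Their poses are not given: they have to be found in the camera images.
- liner: the jammed pot: orange rigid plastic, open top, 122 mm tall, 0.10 to 0.20 kg, standing upright in the holder. From 70 mm above its underside to the rim it is a straight round collar, 62 mm outside diameter, wall 3 mm; below that it tapers from 55 to 47 mm. Holds three loose offcuts. Origin: centre of its underside; z is its axis, up
- liner_rim (a point): centre of the liner's mouth, level with its rim, 122 mm above its underside. The top 34 mm of the collar stand proud of the holder's rim and can be gripped firmly (30 to 40 N) from above across the diameter (62 mm), in any direction
- holder: weighted outer pot: dark steel base 110 x 110 x 14 mm, on it a round grey can, 78 mm outside diameter, rim 106 mm above the underside. About 1.2 kg, loose, just set down (free to lift, 1.5 mm play) between four brackets that keep it from turning or sliding. The liner's underside sits 18 mm above the holder's. Origin: centre of its underside, z up, x and y along the base's edges
- holder_strips (a point): centre of the holder's mouth, at its rim. Three sprung rubber strips inside grip the liner by friction: pulled straight up it brings the holder up with it; while it turns (either way, 0.5 N m) it rises easily, when it stops they hold again. A rise of 16 mm spread over a slow turn of 1.2 rad or more leaves the holder standing; risen 15 mm, the liner is free
- plate: chipboard plate 180 x 180 x 16 mm fixed to the bench, with four aluminium angle brackets 24 mm high on top, around the holder's square base. Origin: centre of its underside, on the bench top; z up, x and y along its edges
- tray: blue open scrap tray fixed to the bench, 150 mm (its x) by 260 mm (its y), walls 45 mm high and 5 mm thick, floor top 5 mm above its underside. The grey liner stands in its +y half, the -y half is free. Origin: centre of the underside, z up
- tray_free (a point): point on the tray's floor in the middle of its free -y half, 62 mm from the tray's centre
- grey_liner: bystander: a loose grey pot of the same shape and size as the orange one (62 mm diameter, 122 mm tall, with offcuts in it), standing upright in the +y half of the tray. Origin: centre of its underside
- offcut0: loose aluminium bar end in the orange liner, 17 mm diameter, 22 mm tall, 30 g. Origin: centre of its underside
- offcut1: loose brass bar end in the orange liner, 17 mm diameter, 14 mm tall, 30 g. Origin: centre of its underside
- offcut2: loose steel bar end in the orange liner, 17 mm diameter, 30 mm tall, 30 g. Origin: centre of its underside
- screwdriver: bystander: screwdriver with red handle, 200 mm long, lying on the bench beyond the work
- copper_board: bystander: copper-clad board 70 x 100 mm on four 25 mm brass standoffs, on the bench beyond the work. Origin: centre of its underside at bench level
There are look-alikes about, which are no part of the job. Of the things that look like the liner, the middle-sized one is meant.

How it is judged:
On the way, in this order (a step that is already met when the one before it is completed fails the run):
1. the liner is turned at least 0.2 rad in the holder while still down in it (risen less than 60 mm), the holder staying in its place (angle between the x axis of liner and the x axis of holder, either way round above 0.2 rad and z of liner in the frame of holder below 0.078 m and z of holder in the frame of plate below 0.024 m), for 0.1 s.
2. the liner is drawn right out: its underside is above the holder's rim, the holder still down between its brackets (z of liner in the frame of holder above 0.107 m and z of holder in the frame of plate below 0.024 m), for 0.1 s.
3. the liner is lowered by hand to within 10 mm of the tray's floor before it is let go (contact force between the fingers and liner above 0.5 N and z of liner in the frame of tray below 0.015 m and x of liner in the frame of tray between -0.075 and 0.075 m and y of liner in the frame of tray between -0.13 and 0.13 m).
At the end, for the whole second after the job is handed in: the orange liner stands upright (within 6 degrees) and at rest on the floor of the blue tray (underside within 4 mm of it) with all three offcuts inside it, and the holder stands level on the plate between its brackets (risen less than 4 mm) (x of liner in the frame of tray between -0.075 and 0.075 m and y of liner in the frame of tray between -0.13 and 0.13 m and z of liner in the frame of tray between 0.001 and 0.009 m and angle between liner's own z axis and vertical below 0.1 rad and linear speed of liner below 0.02 m/s and distance between each of offcut0, offcut1, offcut2 and liner below 0.075 m and horizontal distance between each of offcut0, offcut1, offcut2 and liner below 0.03 m and z of holder in the frame of plate below 0.02 m and angle between holder's own z axis and vertical below 0.05 rad); the robot touches nothing.
It fails at once if the holder is pulled up more than 8 mm off the plate (z of holder in the frame of plate above 0.024 m).
It fails at once if the grey liner is moved more than 20 mm or tipped (distance of grey_liner from where it was at the start of the episode above 0.02 m or angle between grey_liner's own z axis and vertical above 0.3 rad).
It fails at once if the screwdriver or copper board is moved more than 20 mm (distance of any of screwdriver, copper_board from where it was at the start of the episode above 0.02 m).
It fails at once if an offcut falls out of the liner (distance between any of offcut0, offcut1, offcut2 and liner above 0.13 m).
It also fails if it takes over 58 s, if anything falls off the work surface, if the arm or the gripper's body presses on something with over 40 N, if the wrist force passes 120 N, or if a joint passes its speed limit or range.

## Robot

A 6-joint arm with a two-finger parallel gripper is mounted at the origin on the work surface. World frame = base frame: x ahead of the robot, y to its left, z up, the work surface at z = 0. Lengths are in m, angles in rad, forces in N, time in s.
With the tool pointing down it reaches from about 0.3 to 0.775 m from the base axis. Payload 14.6 kg.
Tool frame: the origin (TCP) lies on the centre line of the jaws, within the pads' length; the fingertips stand 19 mm ahead of it and the grasp point (between the pads) is the TCP; y points along the fingers, x is the direction in which the jaws open and shut, and the axes are right-handed (so a half turn about y gives the same grasp; the last joint's range is limited). The gripper opens to 94 mm and grips with 3 to 60 N. Pads are 16 mm wide; open, the fingers measure 119 mm over their backs; the gripper's body (75 mm by 177 mm) begins 78 mm behind the grasp point.
Start: joints at [1.204, 0.3, 1.521, -0, 1.321, -0.067], TCP at [0.162, 0.525, 0.224] pointing down, gripper open.
Joint ranges: [-3.03, 3.03], [-0.79, 2.21], [0.23, 2.52], [-1.04, 4.18], [0, 3.07], [-2.55, 2.55]. Speed limits (rad/s): [2.22, 2.22, 2.57, 3.14, 3.14, 3.14].

## Interface

Orientations are given as [roll, pitch, yaw] about the fixed x, y, z axes, in that order (R = Rz(yaw) Ry(pitch) Rx(roll)).
In Python, from station import ctrl, optics gives the robot as it stands.
- The arm moves only by the tool jog_arm, never from a script. Its argument "targets" is a list of rows, each a list of 3 entries, a list of its own where there are three numbers: the finger opening in cm, from 0 to 9.4, then the shift along the tool's x, y, z in cm, then the turn about the tool's y in rad. A call has 1 to 10 rows; each row is the pose to reach, as a shift and turn from the pose commanded when the call began, along the tool's axes at that moment; what a row does not reach only later rows make up. A row lasts 1/10 s, in which the tool goes at most 50 mm and 8.59 degrees, less where a joint would pass 70% of its speed; a pose out of reach is approached as far as the arm can. A call with a gripper value outside its range is refused whole. The fingers move at their own pace and stop on an object; "grip_force" is the grip in N (left out, the last holds). Time passes only in rows, so rows that repeat a pose let the fingers close. It gives the time, the measured TCP pose, the force and the opening at its end, in the units of the state.
- ctrl.get_obs(): the state, without advancing time (a new reading comes with each control period).
- optics.camera(name): name is "scene" or "top" or "wrist"; returns a dict with "img" (420x560x3 uint8, red, green, blue), "range_z" (420x560 float32, m along the optical axis (not along the pixel's ray), 0 where there is no reading), "camera_matrix" (3x3 intrinsics, pixels), "world_to_cam" (4x4, takes a point from world to camera coordinates); the wrist camera has in their place "mount" (4x4, takes a point from camera to tool coordinates, whose origin is the TCP and whose axes are the tool frame's). Camera axes: x right, y up, looking along -z (the intrinsics and any distortion apply to the point x, -y, -z); pixel columns grow to the right and rows downward; lengths in m; the calibration is good to about 2 mm. A picture is of the moment at which its call begins: read the wrist's pose just before it.
- ctrl.hand_in(): hands the job in, once; it reports no verdict.
The state is a dict: "time_s": time; "qpos": joint angles; "joint_vel": joint speeds; "tau": joint torques, N m; "ee_pos": TCP position; "eef_rot": TCP orientation; "force": force on the tool from outside, world axes, zero at the start; "moment": the same for the moment, N m; "grip_width": finger opening in m.
Only numpy, scipy, OpenCV 4.12 (cv2) and the standard library are available. Lean on these libraries where they do the work, as an engineer would, in place of code of your own. Each camera call takes 0.05 s, during which the arm holds its last target. There are 200 camera calls.

## Working session

There is one attempt and no reset: what is moved stays moved. The work goes in short steps, Python scripts to look and compute and a tool call to move; the robot and the scene stay as the last step left them, time stands still between calls to the robot, and variables do not carry over. Pictures are saved under pics/ and viewed, about 8 in all and at most 12, crops included, and the job is handed in when it is done.

Besides the shell and the picture viewer there is one more tool, called after ">>>" as a command line: name --argument value ..., lists and objects as JSON in quotes. jog_arm: Moves the arm, as the interface text tells. Its arguments: {"type":"object","properties":{"targets":{"type":"array","items":{"type":"array"}},"grip_force":{"type":"number"}},"required":["targets"]}

```bash
ls; mkdir -p pics; python3 - <<'E'
from station import ctrl, optics
import cv2,numpy as np,pickle
print(ctrl.get_obs())
ims=[]
for n in ("scene","top"):
    c=optics.camera(n); pickle.dump(c,open(n+".pkl","wb"))
    print(n,c.keys(),c["camera_matrix"].round(1).tolist(),c["world_to_cam"].round(3).tolist())
    cv2.imwrite(f"pics/{n}0.png",c["img"][:,:,::-1])
E
```

```text
pics
{'time_s': 0.0, 'qpos': array([ 1.20443410e+00,  3.00497984e-01,  1.52160491e+00, -3.27244787e-05,
        1.32067282e+00, -6.65991871e-02]), 'joint_vel': array([ 0.00048603,  0.00093815,  0.0018675 ,  0.00096155, -0.00262805,
       -0.00117987]), 'tau': array([-8.47620668e-04, -5.31812525e+01, -3.52739668e+01,  7.07448763e-02,
        2.43707048e-02, -1.53810365e-04]), 'ee_pos': array([0.16233387, 0.52524179, 0.22386148]), 'eef_rot': array([-1.57074922e+00,  1.18255264e-03,  1.27104144e+00]), 'force': array([-0.09736225,  0.39788854, -0.44382001]), 'moment': array([ 0.03019094,  0.04311867, -0.05226912]), 'grip_width': 0.09418683429042961}
scene dict_keys(['img', 'range_z', 'camera_matrix', 'world_to_cam']) [[401.7, 0.0, 281.8], [0.0, 401.7, 213.7], [0.0, 0.0, 1.0]] [[-0.508, 0.861, 0.008, 0.289], [-0.474, -0.288, 0.832, 0.166], [0.719, 0.419, 0.554, -1.348], [0.0, 0.0, 0.0, 1.0]]
top dict_keys(['img', 'range_z', 'camera_matrix', 'world_to_cam']) [[406.1, 0.0, 272.2], [0.0, 406.1, 210.9], [0.0, 0.0, 1.0]] [[0.004, -1.0, 0.012, -0.02], [0.994, 0.005, 0.111, -0.549], [-0.111, 0.011, 0.994, -0.961], [0.0, 0.0, 0.0, 1.0]]
```

View pics/scene0.png

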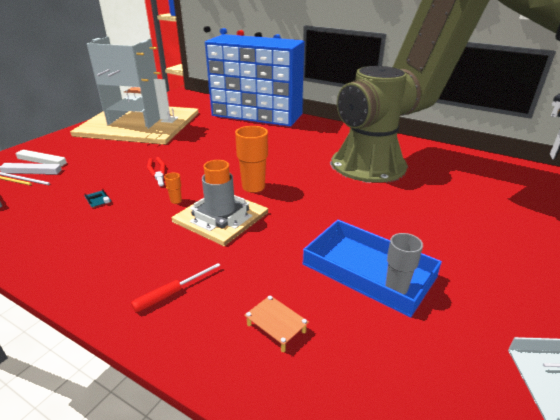

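View pics/top0.png

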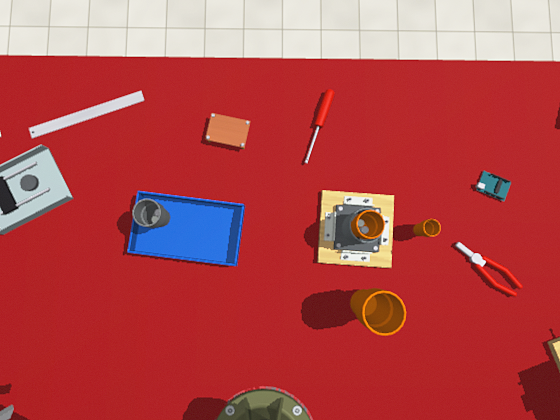

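The middle-sized orange pot is in the holder (top 367,224). The large look-alike is at (380,312), the small one at (431,228). The tray is at (187,228), with the grey liner at its left end (150,212).

```bash
cat > h.py <<'E'
import numpy as np,cv2,pickle
def cloud(c,T=None):
    K=c["camera_matrix"];z=c["range_z"];v,u=np.mgrid[:420,:560]
    P=np.stack([(u-K[0,2])/K[0,0]*z,-(v-K[1,2])/K[1,1]*z,-z],-1)
    T=np.linalg.inv(c["world_to_cam"]) if T is None else T
    return P@T[:3,:3].T+T[:3,3]
def circ(p):
    A=np.c_[2*p,np.ones(len(p))];s=np.linalg.lstsq(A,(p**2).sum(1),rcond=None)[0]
    return s[:2],np.sqrt(s[2]+s[:2]@s[:2])
E
python3 - <<'E'
from h import *
for n in("top","scene"):
    c=pickle.load(open(n+".pkl","rb"));W=cloud(c);ok=c["range_z"]>0
    hsv=cv2.cvtColor(c["img"],cv2.COLOR_RGB2HSV)
    o=cv2.inRange(hsv,(8,150,60),(20,255,255))
    k,l,s,ce=cv2.connectedComponentsWithStats(o)
    for i in range(1,k):
        if s[i,4]<60: continue
        p=W[(l==i)&ok]; zt=np.percentile(p[:,2],98); q=p[p[:,2]>zt-.006]
        print(n,"orange",ce[i].round(),s[i,4],"zt",zt.round(4),[np.round(a,4) for a in circ(q[:,:2])],len(q))
    b=(cv2.inRange(hsv,(100,120,60),(130,255,255))>0)&ok&(W[...,0]>.25)&(W[...,2]<.1)
    q=W[b&(W[...,2]>.036)]; 
    r=cv2.minAreaRect((q[:,:2]*1000).astype(np.float32)); print(n,"tray",r,q[:,2].max())
    if n=="top":
        q=W[ok&(abs(W[...,2]-.016)<.005)&(W[...,0]>.2)&(abs(W[...,1]+.24)<.16)&(hsv[...,1]<200)]
        print("plate",cv2.minAreaRect((q[:,:2]*1000).astype(np.float32)))
        g=W[ok&(hsv[...,1]<60)&(W[...,2]>.1)&(W[...,0]>.2)&(W[...,1]>.1)&(W[...,1]<.4)]
        zt=g[:,2].max();q=g[g[:,2]>zt-.008];print("grey",zt,circ(q[:,:2]))
E
```

```text
top orange [227. 130.] 1033 zt 0.0296 [array([0.7534, 0.0944]), np.float64(0.0331)] 912
top orange [368. 224.] 666 zt 0.1567 [array([ 0.5089, -0.2257]), np.float64(0.029)] 111
top orange [427. 228.] 396 zt 0.0814 [array([ 0.5079, -0.3874]), np.float64(0.0192)] 71
top orange [379. 310.] 2009 zt 0.1781 [array([ 0.3268, -0.2438]), np.float64(0.0424)] 317
top tray ((506.6593017578125, 188.2627716064453), (260.5789489746094, 149.11831665039062), 83.06685638427734) 0.09537388931278346
plate ((596.94970703125, -216.1868133544922), (386.65008544921875, 210.0635223388672), 6.833597660064697)
grey 0.131149574658874 (array([0.53464261, 0.25885405]), np.float64(0.02918056214186487))
scene orange [252. 156.] 1762 zt 0.1771 [array([ 0.3276, -0.2433]), np.float64(0.0422)] 169
scene orange [217. 172.] 553 zt 0.1573 [array([ 0.5093, -0.2254]), np.float64(0.0292)] 116
scene orange [173. 187.] 390 zt 0.0806 [array([ 0.5077, -0.3873]), np.float64(0.0194)] 67
scene orange [267. 334.] 110 zt 0.0287 [array([0.7612, 0.0989]), np.float64(0.0385)] 43
scene tray ((506.45269775390625, 189.37838745117188), (259.1489562988281, 155.6370086669922), 83.09222412109375) 0.09227068337660804
```

>>> jog_arm --targets '[[9.4, [-61.5, 0, -55.3], 0], [9.4, [-61.5, 0, -55.3], 0], [9.4, [-61.5, 0, -55.3], 0], [9.4, [-61.5, 0, -55.3], 0], [9.4, [-61.5, 0, -55.3], 0], [9.4, [-61.5, 0, -55.3], 0], [9.4, [-61.5, 0, -55.3], 0], [9.4, [-61.5, 0, -55.3], 0], [9.4, [-61.5, 0, -55.3], 0], [9.4, [-61.5, 0, -55.3], 0]]' --grip_force 36

```text
time_s: 1.1
ee_pos: [0.3723, 0.0695, 0.2246]
eef_rot: [-1.571, -0.0, 1.271]
force: [0.8, -0.2, 0.0]
grip_width: 0.0944
```

>>> jog_arm --targets '[[9.4, [-24.1, 0, -21.8], 0], [9.4, [-24.1, 0, -21.8], 0], [9.4, [-24.1, 0, -21.8], 0], [9.4, [-24.1, 0, -21.8], 0], [9.4, [-24.1, 0, -21.8], 0], [9.4, [-24.1, 0, -21.8], 0], [9.4, [-24.1, 0, -21.8], 0], [9.4, [-24.1, 0, -21.8], 0], [9.4, [-24.1, 0, -21.8], 0], [9.4, [-24.1, 0, -21.8], 0]]'

```text
time_s: 2.1
ee_pos: [0.5089, -0.2222, 0.2244]
eef_rot: [-1.57, -0.0, 1.272]
force: [-0.0, 0.4, -0.1]
grip_width: 0.094
```

```bash
cat >> h.py <<'E'
from scipy.spatial.transform import Rotation as Ro
def wrist(fn):
    from station import ctrl,optics
    o=ctrl.get_obs();c=optics.camera("wrist");cv2.imwrite(fn,c["img"][:,:,::-1])
    T=np.eye(4);T[:3,:3]=Ro.from_euler("xyz",o["eef_rot"]).as_matrix();T[:3,3]=o["ee_pos"]
    c["TW"]=T;return o,c,cloud(c,T@c["mount"])
E
python3 - <<'E'
from h import *
o,c,W=wrist("pics/w1.png");pickle.dump((o,c,W),open("w1.pkl","wb"));ok=c["range_z"]>0
print(o["ee_pos"],o["qpos"],o["eef_rot"],o["force"])
hsv=cv2.cvtColor(c["img"],cv2.COLOR_RGB2HSV)
m=(cv2.inRange(hsv,(8,150,60),(20,255,255))>0)&ok&(np.hypot(W[...,0]-.509,W[...,1]+.2255)<.045)
p=W[m];print(len(p),p[:,2].max() if len(p) else 0)
q=p[p[:,2]>np.percentile(p[:,2],98)-.005];c0,r=circ(q[:,:2]);print(c0,r,len(q),np.percentile(p[:,2],98))
d=c0-o["ee_pos"][:2];y=o["eef_rot"][2];print("tool x,z",d@[np.cos(y),np.sin(y)],d@[-np.sin(y),np.cos(y)])
E
```

```text
[ 0.508878   -0.22219476  0.22443505] [-4.77699788e-01  3.11861134e-01  1.50545783e+00  1.19950220e-04
  1.32460906e+00 -1.74946083e+00] [-1.57048696e+00 -1.74073066e-04  1.27173176e+00] [-0.04819814  0.36264818 -0.05137391]
7922 0.33202559375999663
[ 0.50019905 -0.20328   ] 0.013507139012073269 1027 0.33066766603385367
tool x,z 0.015518134623083945 0.013866507183524494
```

View pics/w1.png

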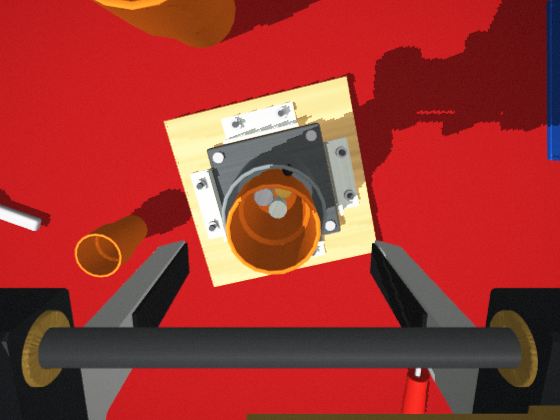

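The wrist view shows the liner rim centred near (274,224) with the offcuts inside. It sits between the jaws, whose bar (350 row) polluted my mask, so I'll filter by height.

```bash
python3 - <<'E'
from h import *
o,c,W=pickle.load(open("w1.pkl","rb"))
hsv=cv2.cvtColor(c["img"],cv2.COLOR_RGB2HSV)
m=(cv2.inRange(hsv,(8,120,60),(22,255,255))>0)&(c["range_z"]>0)&(np.hypot(W[...,0]-.509,W[...,1]+.2255)<.045)&(W[...,2]<.18)
p=W[m];t=np.percentile(p[:,2],99)
q=p[p[:,2]>t-.004];c0,r=circ(q[:,:2]);print(c0,r,len(q),t)
d=c0-o["ee_pos"][:2];y=o["eef_rot"][2];print("tool x,z",d@[np.cos(y),np.sin(y)],d@[-np.sin(y),np.cos(y)])
E
```

```text
[ 0.50902007 -0.22731131] 0.0291226228871633 1400 0.15751407754427457
tool x,z -0.004847579092909723 -0.0016432297159595724
```

>>> jog_arm --targets '[[9.4, [-0.4, 1, -0.1], 0], [9.4, [-0.4, 2, -0.1], 0], [9.4, [-0.4, 3, -0.1], 0], [9.4, [-0.4, 4, -0.1], 0], [9.4, [-0.4, 5, -0.1], 0], [9.4, [-0.4, 6, -0.1], 0], [9.4, [-0.4, 7, -0.1], 0], [9.4, [-0.4, 7.5, -0.1], 0], [9.4, [-0.4, 7.8, -0.1], 0], [9.4, [-0.4, 7.8, -0.1], 0]]'

```text
time_s: 3.15
ee_pos: [0.5089, -0.2272, 0.1462]
eef_rot: [-1.571, -0.0, 1.271]
force: [0.5, 0.3, 0.6]
grip_width: 0.094
```

>>> jog_arm --targets '[[5.8, [0, 0, 0], 0], [5.8, [0, 0, 0], 0], [5.8, [0, 0, 0], 0], [5.8, [0, 0, 0], 0], [5.8, [0, 0, 0], 0], [5.8, [0, 0, 0], 0], [5.8, [0, 0, 0], 0], [5.8, [0, 0, 0], 0]]' --grip_force 36

```text
time_s: 3.95
ee_pos: [0.509, -0.2274, 0.1467]
eef_rot: [-1.571, 0.0, 1.271]
force: [-0.4, -1.8, 3.6]
grip_width: 0.0622
```

>>> jog_arm --targets '[[5.6, [0, 0, 0], 0.05], [5.6, [0, -0.02, 0], 0.1], [5.6, [0, -0.07, 0], 0.16], [5.6, [0, -0.13, 0], 0.22], [5.6, [0, -0.19, 0], 0.28], [5.6, [0, -0.25, 0], 0.34], [5.6, [0, -0.31, 0], 0.4], [5.6, [0, -0.37, 0], 0.46], [5.6, [0, -0.43, 0], 0.52], [5.6, [0, -0.48, 0], 0.58]]'

```text
time_s: 4.95
ee_pos: [0.5082, -0.2267, 0.1498]
eef_rot: [-1.568, 0.001, 0.689]
force: [-1.7, -0.8, -8.5]
grip_width: 0.0617
```

>>> jog_arm --targets '[[5.6, [0, 0, 0], 0.06], [5.6, [0, -0.03, 0], 0.12], [5.6, [0, -0.08, 0], 0.18], [5.6, [0, -0.13, 0], 0.24], [5.6, [0, -0.18, 0], 0.3], [5.6, [0, -0.23, 0], 0.36], [5.6, [0, -0.28, 0], 0.42], [5.6, [0, -0.33, 0], 0.48], [5.6, [0, -0.38, 0], 0.54], [5.6, [0, -0.43, 0], 0.6]]'

```text
time_s: 5.95
ee_pos: [0.5082, -0.2267, 0.1542]
eef_rot: [-1.569, 0.003, 0.089]
force: [-1.5, 0.6, -8.1]
grip_width: 0.0616
```

>>> jog_arm --targets '[[5.6, [0, 0, 0], 0.06], [5.6, [0, -0.03, 0], 0.12], [5.6, [0, -0.08, 0], 0.18], [5.6, [0, -0.13, 0], 0.24], [5.6, [0, -0.18, 0], 0.3], [5.6, [0, -0.23, 0], 0.36], [5.6, [0, -0.28, 0], 0.42], [5.6, [0, -0.33, 0], 0.48], [5.6, [0, -0.38, 0], 0.54], [5.6, [0, -0.43, 0], 0.6]]'

```text
time_s: 6.95
ee_pos: [0.5084, -0.2268, 0.1586]
eef_rot: [-1.571, 0.002, -0.511]
force: [0.2, 0.7, -5.7]
grip_width: 0.0615
```

>>> jog_arm --targets '[[5.6, [0, 0, 0], 0.06], [5.6, [0, -0.05, 0], 0.12], [5.6, [0, -0.12, 0], 0.18], [5.6, [0, -0.19, 0], 0.24], [5.6, [0, -0.26, 0], 0.3], [5.6, [0, -0.33, 0], 0.36], [5.6, [0, -0.4, 0], 0.42], [5.6, [0, -0.47, 0], 0.48], [5.6, [0, -0.54, 0], 0.54], [5.6, [0, -0.6, 0], 0.6]]'

```text
time_s: 7.95
ee_pos: [0.5086, -0.2269, 0.1652]
eef_rot: [-1.572, 0.001, -1.111]
force: [-0.2, -0.6, -2.7]
grip_width: 0.0617
```

```bash
python3 - <<'E'
from station import ctrl, optics
import cv2
c=optics.camera("scene");cv2.imwrite("pics/s2.png",cv2.resize(c["img"][90:260,120:340,::-1],None,fx=3,fy=3))
o=ctrl.get_obs();print(o["ee_pos"],o["qpos"],o["force"])
E
```

```text
[ 0.50863211 -0.22696751  0.1653038 ] [-4.85535971e-01  3.70385263e-01  1.56976623e+00  1.44615992e-04
  1.20277728e+00  6.29469811e-01] [-0.27943365 -0.78193006 -2.12263178]
```

View pics/s2.png

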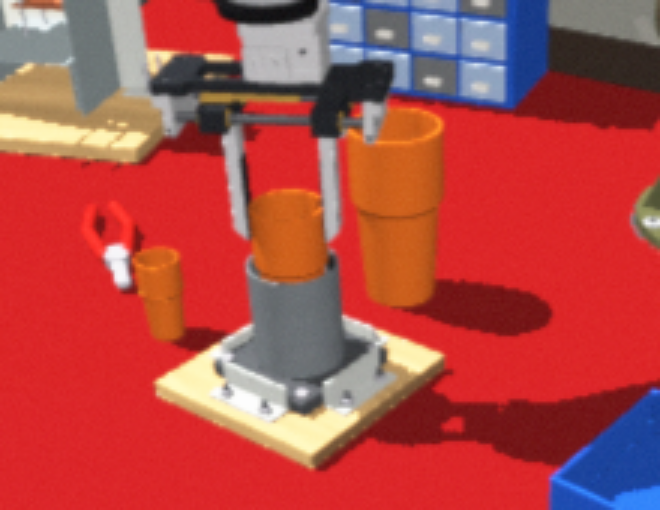

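The liner has risen about 19 mm, and only its own weight (2.4 N) is on the wrist. The holder (crop 295,310) stands down between its brackets, so I can lift straight up.

>>> jog_arm --targets '[[5.6, [0, -0.5, 0], 0.03], [5.6, [0, -1.2, 0], 0.06], [5.6, [0, -2.2, 0], 0.06], [5.6, [0, -3.4, 0], 0.06], [5.6, [0, -4.8, 0], 0.06], [5.6, [0, -6.2, 0], 0.06], [5.6, [0, -7.6, 0], 0.06], [5.6, [0, -9, 0], 0.06], [5.6, [0, -10.2, 0], 0.06], [5.6, [0, -11, 0], 0.06]]'

```text
time_s: 9.0
ee_pos: [0.509, -0.2273, 0.2772]
eef_rot: [-1.57, -0.001, -1.169]
force: [0.3, -0.3, -2.7]
grip_width: 0.0618
```

```bash
python3 - <<'E'
from station import ctrl, optics
import cv2,numpy as np,pickle
c=optics.camera("scene");cv2.imwrite("pics/s3.png",c["img"][:,:,::-1])
o=ctrl.get_obs();print(o["ee_pos"],o["eef_rot"],o["force"],o["grip_width"])
d=np.array([.499,.127])-o["ee_pos"][:2];y=o["eef_rot"][2];print("tool x,z",d@[np.cos(y),np.sin(y)],d@[-np.sin(y),np.cos(y)])
from h import *
# tip z of liner: lowest orange near column
W=cloud(c);hsv=cv2.cvtColor(c["img"],cv2.COLOR_RGB2HSV)
m=(cv2.inRange(hsv,(8,150,60),(20,255,255))>0)&(c["range_z"]>0)&(np.hypot(W[...,0]-.509,W[...,1]+.227)<.04)
p=W[m];print(np.percentile(p[:,2],[0,1,99,100]))
g=W[(c["range_z"]>0)&(hsv[...,1]<70)&(np.hypot(W[...,0]-.509,W[...,1]+.227)<.045)&(W[...,2]<.14)];print("holder rim",np.percentile(g[:,2],[98,100]))
E
```

```text
[ 0.50923848 -0.22740102  0.27807466] [-1.56937515 -0.00172091 -1.16895363] [ 0.24781854 -0.3140992  -1.09644844] 0.06195367116056612
tool x,z -0.33017451795276487 0.12918862288158633
[0.16529686 0.16845502 0.38607443 0.38749243]
holder rim [0.12208451 0.12411164]
```

View pics/s3.png

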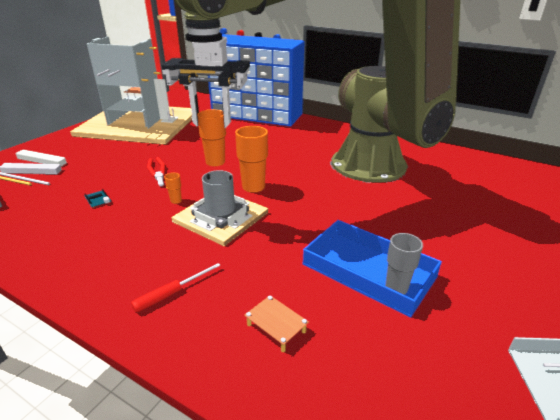

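The liner is clear of the holder (underside about 0.166 m, at image 212,162), and the holder stays down at (218,195). Next I carry it to the tray's free half.

>>> jog_arm --targets '[[5.6, [-0.4, 0, 0.2], 0], [5.6, [-1.4, 0, 0.5], 0], [5.6, [-3, 0, 1.2], 0], [5.6, [-5, 0, 2], 0], [5.6, [-7.5, 0, 2.9], 0], [5.6, [-10, 0, 3.9], 0], [5.6, [-12.5, 0, 4.9], 0], [5.6, [-15, 0, 5.9], 0], [5.6, [-17.5, 0, 6.8], 0], [5.6, [-20, 0, 7.8], 0]]'

```text
time_s: 10.05
ee_pos: [0.5017, -0.0104, 0.2756]
eef_rot: [-1.571, 0.0, -1.168]
force: [-0.1, -0.5, -2.6]
grip_width: 0.0615
```

>>> jog_arm --targets '[[5.6, [-2.3, 0, 0.9], 0], [5.6, [-4.5, 0, 1.8], 0], [5.6, [-6.5, 0, 2.5], 0], [5.6, [-8.5, 0, 3.3], 0], [5.6, [-10.2, 0, 4.0], 0], [5.6, [-11.5, 0, 4.5], 0], [5.6, [-12.4, 0, 4.8], 0], [5.6, [-12.9, 0, 5.1], 0], [5.6, [-13, 0, 5.1], 0], [5.6, [-13, 0, 5.1], 0]]'

```text
time_s: 11.05
ee_pos: [0.4986, 0.1267, 0.2758]
eef_rot: [-1.571, -0.0, -1.169]
force: [0.6, 0.6, -3.0]
grip_width: 0.062
```

```bash
python3 - <<'E'
from station import ctrl, optics
from h import *
o=ctrl.get_obs();print(o["ee_pos"],o["eef_rot"],o["force"],o["grip_width"])
c=optics.camera("scene");W=cloud(c);hsv=cv2.cvtColor(c["img"],cv2.COLOR_RGB2HSV)
m=(cv2.inRange(hsv,(8,150,60),(20,255,255))>0)&(c["range_z"]>0)&(np.hypot(W[...,0]-.499,W[...,1]-.127)<.045)
p=W[m];print(np.percentile(p[:,2],[0,1]))
cv2.imwrite("pics/s4.png",cv2.resize(c["img"][60:340,250:500,::-1],None,fx=2,fy=2))
E
```

```text
[0.49855905 0.12668582 0.27577631] [-1.57100263e+00 -7.14736379e-05 -1.16922959e+00] [ 0.635773    0.55814727 -2.9775048 ] 0.0619820672775564
[0.16399118 0.1678175 ]
```

View pics/s4.png

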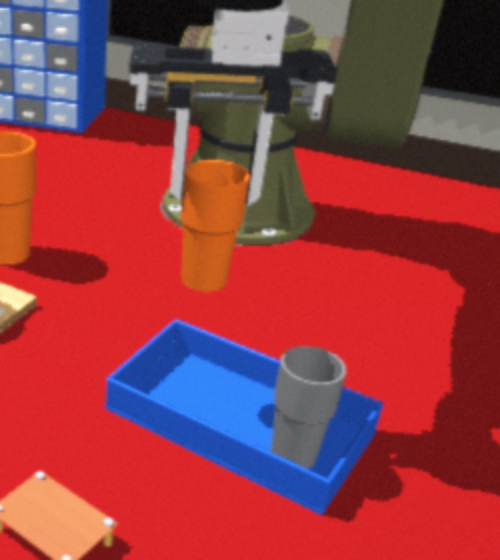

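The pot hangs upright over the free half, with its bottom at crop (207,285) and about 0.164 m up. I lower it.

>>> jog_arm --targets '[[5.6, [0, 1, 0], 0], [5.6, [0, 3, 0], 0], [5.6, [0, 5, 0], 0], [5.6, [0, 7, 0], 0], [5.6, [0, 9, 0], 0], [5.6, [0, 11, 0], 0], [5.6, [0, 12.8, 0], 0], [5.6, [0, 14.1, 0], 0], [5.6, [0, 14.8, 0], 0], [5.6, [0, 15.0, 0], 0]]'

```text
time_s: 12.1
ee_pos: [0.4984, 0.1268, 0.1253]
eef_rot: [-1.572, 0.0, -1.169]
force: [0.0, 0.4, -2.3]
grip_width: 0.0614
```

>>> jog_arm --targets '[[5.6, [0, 0.15, 0], 0], [5.6, [0, 0.3, 0], 0], [5.6, [0, 0.45, 0], 0], [5.6, [0, 0.6, 0], 0], [5.6, [0, 0.7, 0], 0], [5.6, [0, 0.7, 0], 0]]'

```text
time_s: 12.7
ee_pos: [0.4985, 0.1269, 0.1187]
eef_rot: [-1.571, 0.0, -1.169]
force: [-0.7, -0.5, -2.6]
grip_width: 0.0616
```

>>> jog_arm --targets '[[5.6, [0, 0.07, 0], 0], [5.6, [0, 0.14, 0], 0], [5.6, [0, 0.2, 0], 0], [5.6, [0, 0.2, 0], 0]]'

```text
time_s: 13.1
ee_pos: [0.4989, 0.127, 0.1176]
eef_rot: [-1.57, -0.0, -1.169]
force: [-2.0, -0.9, 6.0]
grip_width: 0.0619
```

Floor contact: the force went from -2.6 to +6 N. Releasing.

>>> jog_arm --targets '[[6.6, [0, 0, 0], 0], [7, [0, 0, 0], 0], [8, [0, 0, 0], 0], [9.4, [0, 0, 0], 0], [9.4, [0, 0, 0], 0], [9.4, [0, 0, 0], 0], [9.4, [0, 0, 0], 0], [9.4, [0, 0, 0], 0]]'

```text
time_s: 13.9
ee_pos: [0.4986, 0.1269, 0.1168]
eef_rot: [-1.571, -0.0, -1.169]
force: [0.0, -0.4, 0.2]
grip_width: 0.0942
```

>>> jog_arm --targets '[[9.4, [0, -1, 0], 0], [9.4, [0, -3, 0], 0], [9.4, [0, -5, 0], 0], [9.4, [0, -7, 0], 0], [9.4, [0, -9, 0], 0], [9.4, [0, -11, 0], 0], [9.4, [0, -13, 0], 0], [9.4, [0, -15, 0], 0], [9.4, [0, -16, 0], 0], [9.4, [0, -16, 0], 0]]'

```text
time_s: 14.9
ee_pos: [0.4989, 0.127, 0.2783]
eef_rot: [-1.568, -0.001, -1.169]
force: [-0.2, -0.1, -0.1]
grip_width: 0.0938
```

```bash
python3 - <<'E'
from station import ctrl, optics
from h import *
o=ctrl.get_obs();print(o["ee_pos"],o["force"],o["grip_width"])
ims=[]
for n in("scene","top","wrist"):
    if n=="wrist": o,c,W=wrist("pics/w5.png")
    else: c=optics.camera(n);W=cloud(c)
    hsv=cv2.cvtColor(c["img"],cv2.COLOR_RGB2HSV);ims.append(c["img"][:,:,::-1])
    m=(cv2.inRange(hsv,(8,120,60),(22,255,255))>0)&(c["range_z"]>0)&(np.hypot(W[...,0]-.499,W[...,1]-.127)<.045)&(W[...,2]<.15)
    p=W[m]
    if len(p)<30: continue
    t=np.percentile(p[:,2],98);q=p[p[:,2]>t-.005];print(n,"rim z",t,circ(q[:,:2]))
cv2.imwrite("pics/f5.png",np.hstack([cv2.resize(i,(400,300)) for i in(ims[0],ims[2])]))
E
```

```text
[0.49888879 0.12701162 0.27827096] [-0.19089679 -0.06187306 -0.06722153] 0.09379211392081382
scene rim z 0.12794288423910227 (array([0.50053277, 0.12771472]), np.float64(0.0294971458129232))
top rim z 0.12829239244044768 (array([0.49804803, 0.12243087]), np.float64(0.02465895754032529))
wrist rim z 0.12714741070420443 (array([0.50104648, 0.12604341]), np.float64(0.028874268843717178))
```

View pics/f5.png

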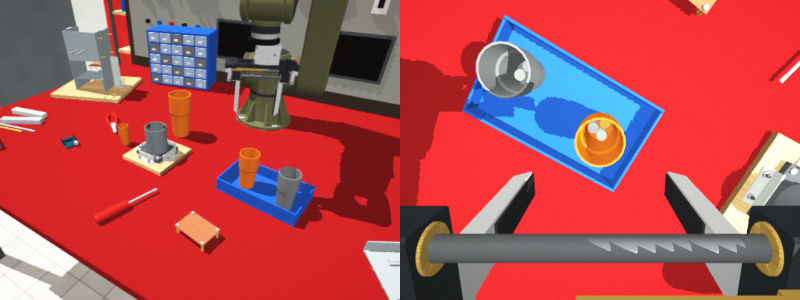

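The orange pot stands upright in the tray's free half (left view 250,168; right view 600,140) with its offcuts inside. The grey liner, holder, screwdriver and board look unmoved, and the gripper is clear.

```bash
python3 -c "
from station import ctrl
print(ctrl.hand_in())"
```

```text
the job is handed in; nothing more can be done
None
```

The orange liner is out of its holder and standing in the free half of the blue tray, offcuts inside. I handed the job in at about 15 s; no verdict came back.

**How it went:** I gripped the rim at 36 N and turned it about 2.4 rad while rising about 19 mm. By then only the liner's own weight showed on the wrist. I lifted it straight out, carried it over, lowered it until the floor took the load (force went from -2.6 N to +6 N), then let go and backed off 16 cm.

**Last checks:**
- **Rim height:** 0.127–0.128 m, as expected for standing on the tray floor.
- **Position:** the scene and wrist cameras put the rim centre at about (0.50, 0.127), within 2 mm of each other. The top view disagreed by about 4–5 mm, with too small a fitted radius; I suspect the gripper partly hid the rim.
- **Offcuts:** the wrist picture shows them inside the liner; I did not measure each one.
- **Holder:** its rim measured 0.122 m after the lift-out, so it is down on the plate. It looked unmoved in the last picture.
- **Bystanders:** the grey liner, screwdriver and copper board look unmoved by eye; I did not re-measure them.

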